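# Unlock the artefact transit case with its thumbwheel code

### The arm

A 6-joint arm with a two-finger parallel gripper is mounted at the origin on the work surface. World frame = base frame: x ahead of the robot, y to its left, z up, the work surface at z = 0. Lengths are in m, angles in degrees, forces in N, time in s.
With the tool pointing down it reaches from about 0.3 to 0.75 m from the base axis. Payload 8.5 kg.
Tool frame: the origin (TCP) lies on the centre line of the jaws, within the pads' length; the fingertips stand 19 mm ahead of it and the grasp point (between the pads) is the TCP (env.tcp_to_tips is the z of the fingertips in the tool frame, in m); z points along the fingers, y is the line along which they close (so a half turn about z gives the same grasp; the last joint's range is limited). The gripper opens to 85 mm and grips with 20 to 120 N. Pads are 22 mm wide; open, the fingers measure 114 mm over their backs; the gripper's body (76 mm by 85 mm) begins 54 mm behind the grasp point. The pads swing forward as they close: fully open they stand 13 mm farther back than shut.
Start: joints at [-77.137, 21.807, 74.336, -0, 83.858, -12.336], TCP at [0.234, -0.498, 0.25] pointing down, gripper open.
Joint ranges: [-178.18, 178.18], [-50.72, 133.34], [12.68, 142.11], [-81.47, 261.47], [9.98, 163.14], [-165.26, 165.26]. Speed limits (degrees/s): [136.94, 136.94, 180, 180, 180, 180].

### API

Orientations are given as a 3x3 rotation matrix whose columns are the frame's x, y, z axes.
In Python, from rig import env gives the robot as it stands.
- The arm moves only by the tool servo_tool, never from a script. Its argument "steps" is a list of rows, each an object of numbers: "tx", "ty", "tz": the shift along the world's x, y, z in cm; "yaw": the turn about the world's z in degrees; "claw": the finger opening in cm, from 0 to 8.54. In form: [{"tx": .., "ty": .., "tz": .., "yaw": .., "claw": ..}, ...]. A call has 1 to 20 rows; each row shifts and turns the commanded pose from where the row before left it; what a row does not reach is not made up. A row lasts 1/10 s, in which the tool goes at most 50 mm and 8.59 degrees, less where a joint would pass 70% of its speed; a pose out of reach is approached as far as the arm can. A call with a gripper value outside its range is refused whole. The fingers move at their own pace and stop on an object; "newtons" is the grip in N (left out, the last holds). Time passes only in rows, so rows that do not move let the fingers close. It gives the time, the measured TCP pose, the force, the opening and the grip force at its end, in the units of the state.
- env.observe(): the state, without advancing time (a new reading comes with each control period).
- env.get_image(name): name is "scene" or "top"; returns (picture, depth): 400x640x3 uint8, red, green, blue; 400x640 float32, m along the optical axis (not along the pixel's ray), 0 where there is no reading.
- env.camera_model(name): a dict with "fovy" (degrees; the focal length in pixels is half the picture's height over the tangent of half this angle, whatever the lens; pixels are square), "cx", "cy" (the principal point, pixels), "T" (4x4, takes a point from camera to world coordinates). Camera axes: x right, y down, z forward; pixel columns grow to the right and rows downward; lengths in m; the calibration is good to about 2 mm. A picture is of the moment at which its call begins. camera_model takes no time and is no camera call.
- env.close_job(): hands the job in; it is judged then, once.
The state is a dict: "time_s": time; "q": joint angles; "qvel": joint speeds; "joint_efforts": joint torques, N m; "position": TCP position; "tool_rot": TCP orientation; "ft_force": force on the tool from outside, world axes, zero at the start; "wrist_torque": the same for the moment, N m; "grip_width": finger opening in m; "gripper_force": force on a finger pad.
Only numpy, scipy, OpenCV 4.12 (cv2) and the standard library are available. Lean on these libraries where they do the work, as an engineer would, in place of code of your own. Each camera call takes 0.05 s, during which the arm holds its last target. There are 200 camera calls.

### The job

Unlock the blue transit case: roll the left thumbwheel to 6 and the right one to 1 with light finger pressure (the middle wheel already shows its 3, so leave it alone), then slide the red bolt tab gently towards the wheels until it is fully home. Don't force anything, disturb nothing else on the case or table, and leave the lock untouched when you are done. (Left and right are as seen from the robot.)

Things in the scene. Friction and masses are not known exactly. Their poses are not given: they have to be found in the camera images.
- case: Fixed blue transit case, 240 (x) x 320 (y) x 90 mm, aluminium corners 92 high. Origin: centre of underside. +x away from the lock edge (which is nearer the robot), +y left, z up. Lid: black lock housing 82 x 112 mm centred at x=-62, top 104 above the table; bolt track 30 wide, same height, on to y=-115; black handle bar along y at x=+50, 130 long, 117 high.
- left_top (a point): Top point, mid-width, of the LEFT thumbwheel; axes as the case. The three wheels: white, slightly rubbery rim, 44 mm diameter, 22 wide, axles along case y, 34 apart; tops 118 above the table, 14 above the housing. Numbers 1-6 as dice pips (1 is a large red pip, the rest black), 60 degrees (23 mm of rim) apart, grey lines between; the number read is on top, at the yellow index marks.
- middle_top (a point): Top point, mid-width, of the MIDDLE thumbwheel; axes as the case; same form as the left. Rolled by a fingertip pressed lightly (some 5 to 12 N) on top and drawn forward or back; a lighter touch slips, a harder one drags the wheel along. More than 60 N on a wheel, a knock included, harms it: touch down slower than 25 mm/s.
- right_top (a point): Top point, mid-width, of the RIGHT thumbwheel; axes as the case; same form as the left.
- left (a joint): Wheel angle, rad, not wrapped, turns endlessly both ways. Number n is on top at (n-1)*1.047 plus or minus whole turns of 6.283. Grows as the wheel's top rolls to the case's +x (away from the lock edge), bringing up the next higher number (1 follows 6). Drag of 1.4 N at the rim holds it anywhere; no clicks. Wanted: 6, i.e. 5.236 or -1.047; the bolt passes within about 0.15.
- middle (a joint): Wheel angle, rad, as joint left. Already at 3 (2.094); must stay within 0.2 of that.
- right (a joint): Wheel angle, rad, as joint left. Wanted: 1, i.e. 0 or 6.283; the bolt passes within about 0.15.
- bolt_tab (a point): Centre of the red bolt tab, an upright block 16 (case x) x 12 (case y) mm, from 105 to 131 mm above the table, on the bolt track at the right (-y) end of the lock; axes as the case. Can be pinched across its 16 mm from above, or pushed from its outer side.
- bolt (a joint): Bolt travel, m: 0 locked, 0.018 fully home at its stop. Grows as the tab slides along case +y, towards the wheels. Drag about 2 N. Three inner fins meet the wheels after 3 mm: if every wheel shows its code number they enter notches that hold the wheels, otherwise the bolt stops there. More than 40 N of the bolt on a wheel harms the lock.
- loupe: Dark steel loupe, upright cylinder 38 mm diameter, 30 mm high, standing loose on the case lid behind the handle. Origin: centre of underside.
- pin_jar: Amber jar, 44 mm diameter, 60 mm high, standing loose on the case lid near its left edge, behind the lock. Origin: centre of underside.
- phone: Black phone 150 x 74 x 9 mm lying on the table at the left. Origin: centre of underside.
- brush: Brush lying on the table at the right. Bystander.
- artefact: Terracotta figure, 52 mm wide, 95 mm high, standing on the table at the left. Origin: centre of underside.
- mug: Blue mug, 76 mm wide, 90 mm high, at the right. Origin: centre of underside.
- tape: Green reel of archival tape lying on the table at the right, 80 mm diameter, 20 mm high. Origin: centre of underside.

How it is judged (in metres and radians):
On the way, in this order (a step that is already met when the one before it is completed fails the run):
1. all three wheels show the code 6-3-1 ((value of joint left between -7.53 and -7.13 rad or value of joint left between -1.247 and -0.847 rad or value of joint left between 5.036 and 5.436 rad or value of joint left between 11.319 and 11.719 rad) and value of joint middle between 1.894 and 2.294 rad and (value of joint right between -6.483 and -6.083 rad or value of joint right between -0.2 and 0.2 rad or value of joint right between 6.083 and 6.483 rad or value of joint right between 12.366 and 12.766 rad)), for 0.2 s.
2. the bolt is slid fully home (value of joint bolt above 0.0155 m), for 0.2 s.
At the end, for the whole second after the job is handed in: The left wheel shows 6, the middle 3 and the right 1, each within 0.2 rad; the bolt is home (at least 15.5 of its 18 mm) and at rest (all of step 1 and value of joint bolt above 0.0155 m and velocity of joint bolt between -0.005 and 0.005 m/s); the robot touches nothing.
It fails at once if the middle wheel is rolled away from its 3 (by more than 0.2 rad) (not (value of joint middle between 1.894 and 2.294 rad)).
It fails at once if a wheel is pressed with more than 60 N (contact force between the fingers and left above 60 N or contact force between the fingers and middle above 60 N or contact force between the fingers and right above 60 N).
It fails at once if the bolt is forced against a wheel with more than 40 N (contact force between bolt and left above 40 N or contact force between bolt and middle above 40 N or contact force between bolt and right above 40 N).
It fails at once if a bystander is moved by more than 20 mm (distance of any of loupe, pin_jar, phone, brush, artefact, mug, tape from where it was at the start of the episode above 0.02 m).
It also fails if it takes over 72 s, if anything falls off the work surface, if the arm or the gripper's body presses on something with over 40 N, if the wrist force passes 120 N, or if a joint passes its speed limit or range.

## Working session

There is one attempt and no reset: what is moved stays moved. The work goes in short steps, Python scripts to look and compute and a tool call to move; the robot and the scene stay as the last step left them, time stands still between calls to the robot, and variables do not carry over. Pictures are saved under pics/ and viewed, at most 10 in all, crops included, and the job is handed in when it is done.

Besides the shell and the picture viewer there is one more tool, called after "Emit:" by a JSON object that holds its "method" and its "body". servo_tool: Moves the arm, as the interface text tells. Its arguments: {"type":"object","properties":{"steps":{"type":"array"},"newtons":{"type":"number"}},"required":["steps"]}

```bash
mkdir -p pics; cat > h.py <<'E'
import numpy as np, cv2
from rig import env
def ray(n,u,v):
    c=env.camera_model(n); f=200/np.tan(np.radians(c["fovy"]/2)); T=np.array(c["T"])
    return T, np.array([(u-c["cx"])/f,(v-c["cy"])/f,1.])
def onz(n,u,v,z):
    T,r=ray(n,u,v); d=T[:3,:3]@r; o=T[:3,3]; return o+d*(z-o[2])/d[2]
def proj(n,p):
    c=env.camera_model(n); f=200/np.tan(np.radians(c["fovy"]/2)); T=np.array(c["T"])
    q=T[:3,:3].T@(np.array(p)-T[:3,3]); return c["cx"]+f*q[0]/q[2], c["cy"]+f*q[1]/q[2]
E
python3 - <<'E'
from h import *
for n in("scene","top"):
    im,d=env.get_image(n); cv2.imwrite(f"pics/{n}0.png",im[:,:,::-1]); np.save(f"{n}_d.npy",d)
    c=env.camera_model(n); print(n,c["fovy"],c["cx"],c["cy"],np.round(c["T"],3).tolist())
s=env.observe(); print(s)
E
```

```text
scene 43.45008936658864 320.84304827696536 200.64517170339096 [[-0.667, 0.557, -0.495, 1.167], [0.745, 0.487, -0.456, 0.578], [-0.013, -0.673, -0.74, 1.039], [0.0, 0.0, 0.0, 1.0]]
top 50.60652332796689 316.5972965951843 198.85450252614598 [[0.028, -0.984, 0.177, 0.315], [-0.999, -0.032, -0.018, 0.0], [0.023, -0.177, -0.984, 1.375], [0.0, 0.0, 0.0, 1.0]]
{'time_s': 0.1, 'q': array([-7.71386489e+01,  2.18394452e+01,  7.43785739e+01, -1.55433212e-03,
        8.38589524e+01, -1.23373848e+01]), 'qvel': array([-0.03503534, -0.08996858, -0.15293293,  0.08058359, -0.03066388,
       -0.01050542]), 'joint_efforts': array([ 3.25983521e-03, -4.49225271e+01, -2.31655651e+01, -2.05056767e-04,
        3.62945881e-03, -2.59517783e-06]), 'position': array([ 0.23409242, -0.49743732,  0.24976262]), 'tool_rot': array([[ 9.04835245e-01,  4.25761757e-01, -3.25328120e-04],
       [ 4.25761801e-01, -9.04834343e-01,  1.30369871e-03],
       [ 2.60696997e-04, -1.31814483e-03, -9.99999097e-01]]), 'ft_force': array([-0.16020459,  0.08739082,  1.12614815]), 'wrist_torque': array([-0.02510494,  0.01742159,  0.00515563]), 'gripper_force': 0.0, 'grip_width': 0.08532513016966844}
```

View pics/scene0.png

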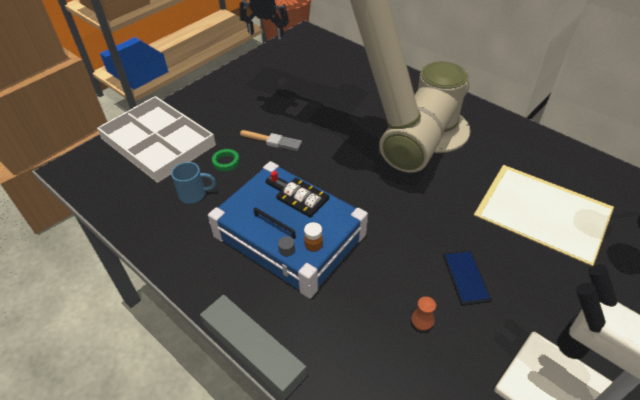

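View pics/top0.png

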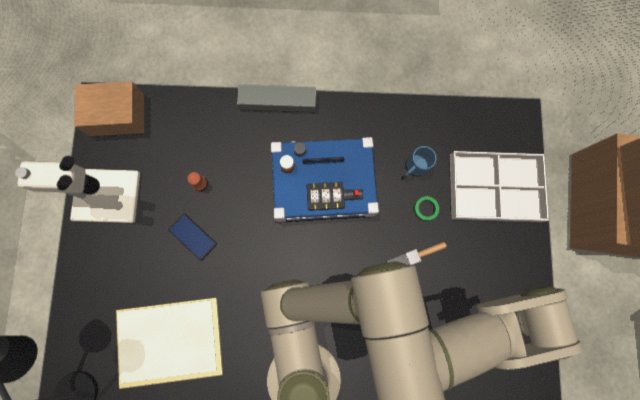

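The scene view shows the case lock near (300,195) with the red tab at (274,176). In the top view the wheels are at about (315,196), (326,196) and (337,195), and the tab is at (358,193). I'll enlarge both.

```bash
python3 - <<'E'
from h import *
t=cv2.imread("pics/top0.png"); s=cv2.imread("pics/scene0.png")
# top crop: u 265..385, v 130..225 ; scale 6.6
a=cv2.resize(t[175:223,300:380],None,fx=10,fy=6*10/6,interpolation=cv2.INTER_CUBIC)
b=cv2.resize(s[165:220,262:335],(730,550),interpolation=cv2.INTER_CUBIC)
cv2.imwrite("pics/a.png",a[:,:800]); cv2.imwrite("pics/b.png",b)
for u,v in((276,147),(367,143),(373,209),(279,213)): print(onz("top",u,v,.092).round(4))
E
```

```text
[0.7075 0.1092 0.092 ]
[ 0.7308 -0.1776  0.092 ]
[ 0.5199 -0.1976  0.092 ]
[0.4984 0.0907 0.092 ]
```

View pics/a.png

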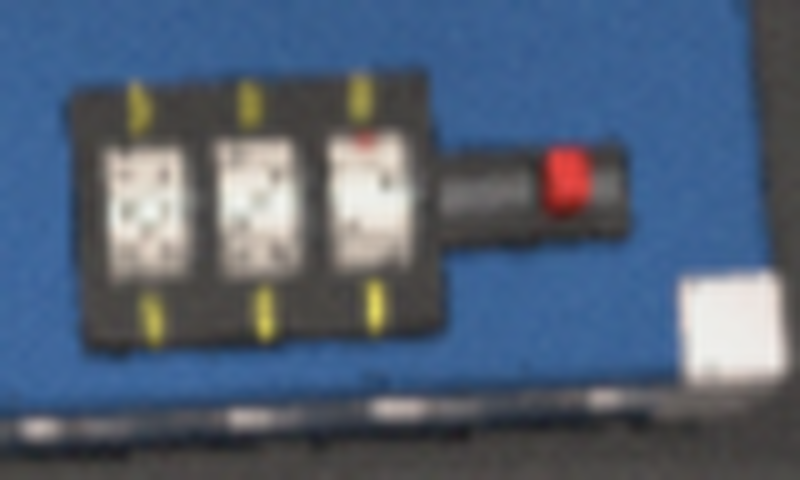

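View pics/b.png

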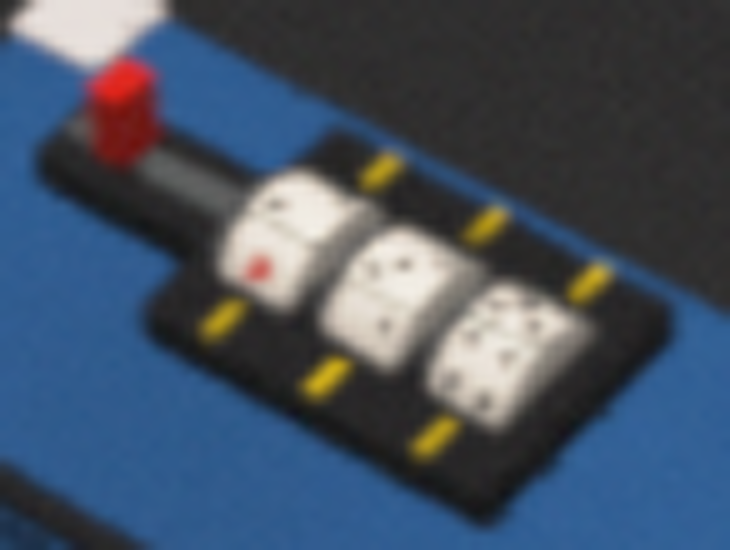

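The left wheel seems to show 5 and the right 2, with the red 1 on its far side. I'll measure the lock geometry from both cameras, then unwrap the wheel rims.

```bash
python3 - <<'E'
from h import *
A=lambda U,V,z:onz("top",300+U/10-.45,175+V/10-.45,z)
B=lambda U,V,z:onz("scene",262+U/10-.45,165+V/10-.45,z)
ca=[A(70,90,.104),A(428,72,.104),A(445,328,.104),A(85,347,.104)]
print("corn",np.round(ca,4).tolist(),np.mean(ca,0))
ma=np.array([[A(140,105,.104),A(152,318,.104)],[A(250,103,.104),A(265,315,.104)],[A(362,97,.104),A(375,307,.104)]])
mb=np.array([[B(590,282,.104),B(435,437,.104)],[B(488,222,.104),B(325,377,.104)],[B(382,170,.104),B(222,318,.104)]])
for m in(ma,mb):
    c=m.mean(1); d=(m[:,1]-m[:,0]).mean(0); r=c[0]-c[2]
    print("wheel centres",c[:,:2].round(4).tolist(),"span",np.hypot(*r[:2]),"yaw",np.degrees(np.arctan2(-r[0],r[1])),"across",abs(d[:2]).round(4),np.degrees(np.arctan2(d[1],d[0])))
print("tab",A(567,160,.131),B(123,80,.131))
for n in("top","scene"):
    D=np.load(n+"_d.npy")
    for u,v in([(315,195),(326,195),(337,194),(356.5,190.5)] if n=="top" else [(313,197),(302,191),(292,186),(274,173)]):
        T,r=ray(n,u,v); print(n,(T[:3,:3]@(r*D[round(v),round(u)])+T[:3,3]).round(4))
E
```

```text
corn [[0.5906, 0.0094, 0.104], [0.5999, -0.1007, 0.104], [0.5203, -0.1072, 0.104], [0.511, 0.0022, 0.104]] [ 0.55545424 -0.04906403  0.104     ]
wheel centres [[0.5536, -0.0151], [0.5555, -0.0491], [0.5587, -0.0831]] span 0.06822641014509899 yaw 4.333089532334453 across [0.0658 0.0057] -175.06015546145898
wheel centres [[0.5542, -0.0143], [0.5567, -0.0486], [0.5602, -0.0823]] span 0.06827298430554277 yaw 5.044528677149452 across [0.0655 0.0058] 5.07681901625752
tab [ 0.56820019 -0.14080583  0.131     ] [ 0.56646586 -0.13883039  0.131     ]
top [ 0.5522 -0.0173  0.1227]
top [ 0.5529 -0.0504  0.1243]
top [ 0.5592 -0.0843  0.1135]
top [ 0.5679 -0.1413  0.1335]
scene [ 0.5546 -0.0131  0.1178]
scene [ 0.5575 -0.0482  0.1176]
scene [ 0.5611 -0.0799  0.117 ]
scene [ 0.5666 -0.1382  0.1299]
```

The two cameras agree within about 1.5 mm: middle wheel at (0.556,-0.049), yaw about 4.8°. Next I'll unwrap the rims to read the wheel angles.

```bash
cat > unwrap.py <<'E'
from h import *
import sys
C={"top":np.array([.5555,-.0491]),"scene":np.array([.5568,-.0485])}; yaw=np.radians(4.8)
ex=np.array([np.cos(yaw),np.sin(yaw)]); ey=np.array([-np.sin(yaw),np.cos(yaw)])
ph=np.radians(np.arange(-75,75.1,.5))   # angle from top, + toward case +x
ys=np.linspace(.014,-.014,113)
def unwrap(n,im,k):
    X=np.zeros((len(ph),len(ys)),np.float32);Y=X.copy()
    for i,p in enumerate(ph[::-1]):
        for j,y in enumerate(ys):
            q=C[n]+ex*.022*np.sin(p)+ey*(y+.034*k)
            X[i,j],Y[i,j]=proj(n,[*q,.096+.022*np.cos(p)])
    return cv2.remap(im,X,Y,cv2.INTER_CUBIC)
def run(name):
    P=[]
    for n in("top","scene"):
        im=np.mean([env.get_image(n)[0] for _ in range(4)],0).astype(np.float32)[:,:,::-1].copy()
        P+= [unwrap(n,im,k) for k in(1,0,-1)]
    P=[cv2.copyMakeBorder(p,0,0,0,16,cv2.BORDER_CONSTANT,value=(255,0,0)) for p in P]
    o=np.clip(cv2.resize(np.hstack(P),None,fx=1,fy=1.9),0,255).astype(np.uint8)
    H=o.shape[0]
    for d in range(-60,61,30):
        y=int((75-d)/150*H); cv2.putText(o,str(d),(0,y),0,.4,(0,160,0),1); o[y,::6]=(0,200,0)
    cv2.imwrite(name,o); print(o.shape)
run(sys.argv[1])
E
python3 unwrap.py pics/u1.png
```

```text
Traceback (most recent call last):
  File "unwrap.py", line 25, in <module>
    run(sys.argv[1])
    ~~~^^^^^^^^^^^^^
  File "unwrap.py", line 18, in run
    P+= [unwrap(n,im,k) for k in(1,0,-1)]
         ~~~~~~^^^^^^^^
  File "unwrap.py", line 12, in unwrap
    X[i,j],Y[i,j]=proj(n,[*q,.096+.022*np.cos(p)])
                  ~~~~^^^^^^^^^^^^^^^^^^^^^^^^^^^^
  File "h.py", line 9, in proj
    c=env.camera_model(n); f=200/np.tan(np.radians(c["fovy"]/2)); T=np.array(c["T"])
ValueError: time passes only in moves, steps and waits
```

Too many camera_model calls were made, so I'll cache the model.

```bash
cat > h.py <<'E'
import numpy as np, cv2, functools
from rig import env
@functools.cache
def cam(n):
    c=env.camera_model(n); return 200/np.tan(np.radians(c["fovy"]/2)),c["cx"],c["cy"],np.array(c["T"])
def onz(n,u,v,z):
    f,cx,cy,T=cam(n); d=T[:3,:3]@np.array([(u-cx)/f,(v-cy)/f,1.]); o=T[:3,3]; return o+d*(z-o[2])/d[2]
def proj(n,p):
    f,cx,cy,T=cam(n); q=T[:3,:3].T@(np.array(p)-T[:3,3]); return cx+f*q[0]/q[2], cy+f*q[1]/q[2]
E
python3 unwrap.py pics/u1.png; python3 -c "
from rig import env
print(env.observe()['time_s'])"
```

```text
(572, 774, 3)
0.7
```

View pics/u1.png

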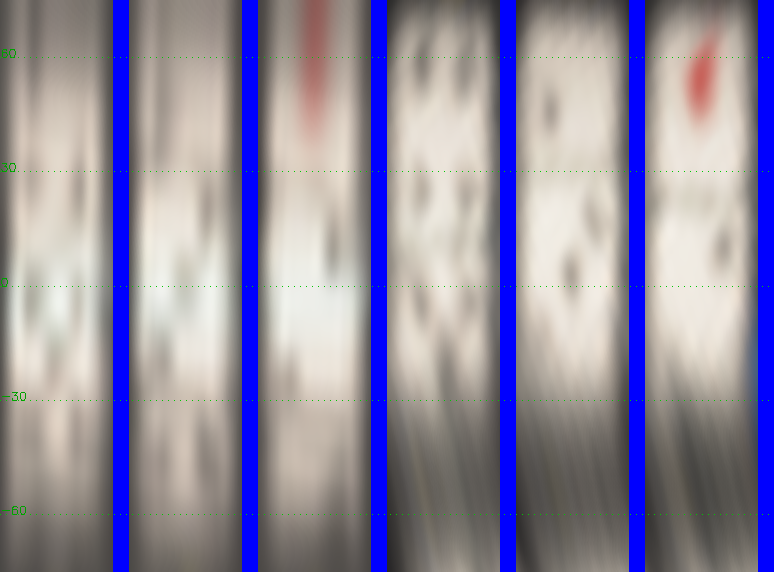

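Readings: the middle is at 3 (0°). On the right, the 2 sits at −6°, so it must roll 54° (about 20.7 mm) towards −x. On the left, the 5 sits at −20.5°, so it must roll 80° (about 31 mm) towards +x. I'll go above the right wheel with the fingers shut and tool y along case y.

Emit:
{"method": "servo_tool", "body": {"steps": [{"tx":1.65,"ty":2.08,"yaw":-1,"claw":0},{"tx":1.65,"ty":2.08,"yaw":-1,"claw":0},{"tx":1.65,"ty":2.08,"yaw":-1,"claw":0},{"tx":1.65,"ty":2.08,"yaw":-1,"claw":0},{"tx":1.65,"ty":2.08,"yaw":-1,"claw":0},{"tx":1.65,"ty":2.08,"yaw":-1,"claw":0},{"tx":1.65,"ty":2.08,"yaw":-1,"claw":0},{"tx":1.65,"ty":2.08,"yaw":-1,"claw":0},{"tx":1.65,"ty":2.08,"yaw":-1,"claw":0},{"tx":1.65,"ty":2.08,"yaw":-1,"claw":0},{"tx":1.65,"ty":2.08,"yaw":-1,"claw":0},{"tx":1.65,"ty":2.08,"yaw":-1,"claw":0},{"tx":1.65,"ty":2.08,"yaw":-1,"claw":0},{"tx":1.65,"ty":2.08,"yaw":-1,"claw":0},{"tx":1.65,"ty":2.08,"yaw":-1,"claw":0},{"tx":1.65,"ty":2.08,"yaw":-1,"claw":0},{"tx":1.65,"ty":2.08,"yaw":-1,"claw":0},{"tx":1.65,"ty":2.08,"yaw":-1,"claw":0},{"tx":1.65,"ty":2.08,"yaw":-2,"claw":0},{"claw":0}]}}

```text
invalid input at $.steps[0]: expected keys tx, ty, tz, yaw, claw
```

```bash
python3 -c "
from rig import env
print(env.tcp_to_tips); s=env.observe(); print(s['position'],s['tool_rot'].round(3).tolist(),s['ft_force'],s['grip_width'],s['time_s'])"
```

```text
0.019
[ 0.23415742 -0.4976331   0.25033364] [[0.905, 0.426, 0.0], [0.426, -0.905, -0.0], [0.0, 0.0, -1.0]] [ 0.2500446  -0.46140049 -0.39957335] 0.08569290862210813 0.7
```

Emit:
{"method": "servo_tool", "body": {"steps": [{"tx":1,"ty":1.2,"tz":0,"yaw":-1.7,"claw":0},{"tx":2.6,"ty":3.3,"tz":0,"yaw":-1.7,"claw":0},{"tx":2.6,"ty":3.3,"tz":0,"yaw":-1.7,"claw":0},{"tx":2.6,"ty":3.3,"tz":0,"yaw":-1.7,"claw":0},{"tx":2.6,"ty":3.3,"tz":0,"yaw":-1.7,"claw":0},{"tx":2.6,"ty":3.3,"tz":0,"yaw":-1.7,"claw":0},{"tx":2.6,"ty":3.3,"tz":0,"yaw":-1.7,"claw":0},{"tx":2.6,"ty":3.3,"tz":0,"yaw":-1.7,"claw":0},{"tx":2.6,"ty":3.3,"tz":0,"yaw":-1.7,"claw":0},{"tx":2.6,"ty":3.3,"tz":0,"yaw":-1.7,"claw":0},{"tx":2.6,"ty":3.3,"tz":0,"yaw":-1.7,"claw":0},{"tx":2.6,"ty":3.3,"tz":0,"yaw":-1.7,"claw":0},{"tx":2.6,"ty":3.3,"tz":0,"yaw":0,"claw":0},{"tx":1,"ty":0.7,"tz":0,"yaw":0,"claw":0},{"tx":0,"ty":0,"tz":0,"yaw":0,"claw":0},{"tx":0,"ty":0,"tz":0,"yaw":0,"claw":0}]}}

```text
time_s: 2.3
position: [0.5657, -0.0835, 0.2502]
tool_rot: [[0.997, 0.083, -0.001], [0.083, -0.997, -0.0], [-0.001, 0.0, -1.0]]
ft_force: [0.0, -0.2, 0.6]
grip_width: 0.0
gripper_force: 0.0
```

Emit:
{"method": "servo_tool", "body": {"steps": [{"tx":0,"ty":0.05,"tz":-2,"yaw":0,"claw":0},{"tx":0,"ty":0.05,"tz":-3,"yaw":0,"claw":0},{"tx":0,"ty":0,"tz":-3,"yaw":0,"claw":0},{"tx":0,"ty":0,"tz":-1.2,"yaw":0,"claw":0},{"tx":0,"ty":0,"tz":-0.5,"yaw":0,"claw":0},{"tx":0,"ty":0,"tz":-0.3,"yaw":0,"claw":0},{"tx":0,"ty":0,"tz":-0.1,"yaw":0,"claw":0},{"tx":0,"ty":0,"tz":-0.1,"yaw":0,"claw":0},{"tx":0,"ty":0,"tz":0,"yaw":0,"claw":0},{"tx":0,"ty":0,"tz":0,"yaw":0,"claw":0}]}}

```text
time_s: 3.3
position: [0.5663, -0.0816, 0.1487]
tool_rot: [[0.996, 0.084, 0.001], [0.084, -0.996, -0.0], [0.001, 0.0, -1.0]]
ft_force: [0.3, -0.1, 0.8]
grip_width: -0.0002
gripper_force: 0.0
```

Emit:
{"method": "servo_tool", "body": {"steps": [{"tx":0,"ty":0,"tz":-0.1,"yaw":0,"claw":0},{"tx":0,"ty":0,"tz":-0.1,"yaw":0,"claw":0},{"tx":0,"ty":0,"tz":-0.1,"yaw":0,"claw":0},{"tx":0,"ty":0,"tz":-0.1,"yaw":0,"claw":0},{"tx":0,"ty":0,"tz":-0.1,"yaw":0,"claw":0},{"tx":0,"ty":0,"tz":-0.1,"yaw":0,"claw":0},{"tx":0,"ty":0,"tz":-0.1,"yaw":0,"claw":0},{"tx":0,"ty":0,"tz":0,"yaw":0,"claw":0}]}}

```text
time_s: 4.1
position: [0.5661, -0.0816, 0.1412]
tool_rot: [[0.996, 0.084, -0.0], [0.084, -0.996, 0.0], [-0.0, -0.0, -1.0]]
ft_force: [-0.6, -1.1, -0.5]
grip_width: 0.0001
gripper_force: 0.0
```

Tips are at about 0.122 and should touch at 0.118. I'll continue in finer steps.

Emit:
{"method": "servo_tool", "body": {"steps": [{"tx":0,"ty":0,"tz":-0.1,"yaw":0,"claw":0},{"tx":0,"ty":0,"tz":-0.1,"yaw":0,"claw":0},{"tx":0,"ty":0,"tz":-0.1,"yaw":0,"claw":0},{"tx":0,"ty":0,"tz":0,"yaw":0,"claw":0}]}}

```text
time_s: 4.5
position: [0.5661, -0.0817, 0.1382]
tool_rot: [[0.997, 0.084, -0.0], [0.084, -0.997, 0.0], [-0.0, -0.0, -1.0]]
ft_force: [-0.3, -0.4, 0.5]
grip_width: -0.0
gripper_force: 0.0
```

Emit:
{"method": "servo_tool", "body": {"steps": [{"tx":0,"ty":0,"tz":-0.05,"yaw":0,"claw":0},{"tx":0,"ty":0,"tz":-0.05,"yaw":0,"claw":0},{"tx":0,"ty":0,"tz":0,"yaw":0,"claw":0}]}}

```text
time_s: 4.8
position: [0.5661, -0.0816, 0.1373]
tool_rot: [[0.996, 0.084, -0.0], [0.084, -0.996, 0.0], [-0.0, -0.0, -1.0]]
ft_force: [0.3, -0.2, -0.3]
grip_width: -0.0001
gripper_force: 0.0
```

Emit:
{"method": "servo_tool", "body": {"steps": [{"tx":0,"ty":0,"tz":-0.05,"yaw":0,"claw":0},{"tx":0,"ty":0,"tz":0,"yaw":0,"claw":0}]}}

```text
time_s: 5.0
position: [0.5662, -0.0817, 0.137]
tool_rot: [[0.996, 0.084, 0.0], [0.084, -0.996, -0.0], [0.0, 0.0, -1.0]]
ft_force: [-0.1, 0.6, 2.0]
grip_width: 0.0001
gripper_force: 0.9
```

Emit:
{"method": "servo_tool", "body": {"steps": [{"tx":0,"ty":0,"tz":-0.03,"yaw":0,"claw":0},{"tx":0,"ty":0,"tz":0,"yaw":0,"claw":0}]}}

```text
time_s: 5.2
position: [0.5662, -0.0817, 0.1369]
tool_rot: [[0.996, 0.084, 0.001], [0.084, -0.996, -0.0], [0.001, 0.0, -1.0]]
ft_force: [-2.2, 0.5, 4.3]
grip_width: 0.0001
gripper_force: 2.3
```

Contact is at TCP z≈0.137, as expected, with a stiffness of about 8 N/mm. I'll add 0.5 mm and check.

Emit:
{"method": "servo_tool", "body": {"steps": [{"tx":0,"ty":0,"tz":-0.03,"yaw":0,"claw":0},{"tx":0,"ty":0,"tz":-0.02,"yaw":0,"claw":0},{"tx":0,"ty":0,"tz":0,"yaw":0,"claw":0}]}}

```text
time_s: 5.5
position: [0.5665, -0.0817, 0.1369]
tool_rot: [[0.996, 0.084, 0.002], [0.084, -0.996, -0.0], [0.002, 0.001, -1.0]]
ft_force: [-0.5, 0.5, 7.8]
grip_width: 0.0002
gripper_force: 3.9
```

Force is 7.8 N. Now I'll draw towards −x slowly, 6 mm first.

Emit:
{"method": "servo_tool", "body": {"steps": [{"tx":-0.1,"ty":-0.01,"tz":0,"yaw":0,"claw":0},{"tx":-0.1,"ty":-0.01,"tz":0,"yaw":0,"claw":0},{"tx":-0.1,"ty":-0.01,"tz":0,"yaw":0,"claw":0},{"tx":-0.1,"ty":-0.01,"tz":0,"yaw":0,"claw":0},{"tx":-0.1,"ty":-0.01,"tz":0,"yaw":0,"claw":0},{"tx":-0.1,"ty":0,"tz":0,"yaw":0,"claw":0},{"tx":0,"ty":0,"tz":0,"yaw":0,"claw":0}]}}

```text
time_s: 6.2
position: [0.5609, -0.0822, 0.1369]
tool_rot: [[0.996, 0.084, 0.003], [0.084, -0.996, -0.0], [0.003, 0.001, -1.0]]
ft_force: [0.2, 1.1, 7.4]
grip_width: 0.0
gripper_force: 3.5
```

Emit:
{"method": "servo_tool", "body": {"steps": [{"tx":-0.1,"ty":-0.01,"tz":0,"yaw":0,"claw":0},{"tx":-0.1,"ty":-0.01,"tz":0,"yaw":0,"claw":0},{"tx":-0.1,"ty":-0.01,"tz":0,"yaw":0,"claw":0},{"tx":-0.1,"ty":-0.01,"tz":0,"yaw":0,"claw":0},{"tx":-0.1,"ty":-0.01,"tz":0,"yaw":0,"claw":0},{"tx":-0.1,"ty":-0.01,"tz":0,"yaw":0,"claw":0},{"tx":-0.1,"ty":0,"tz":0,"yaw":0,"claw":0},{"tx":-0.1,"ty":-0.01,"tz":0,"yaw":0,"claw":0},{"tx":0,"ty":0,"tz":0,"yaw":0,"claw":0}]}}

```text
time_s: 7.1
position: [0.5529, -0.0829, 0.1369]
tool_rot: [[0.996, 0.084, 0.003], [0.084, -0.996, -0.0], [0.003, 0.001, -1.0]]
ft_force: [1.4, 1.7, 6.8]
grip_width: 0.0001
gripper_force: 3.4
```

Emit:
{"method": "servo_tool", "body": {"steps": [{"tx":0,"ty":0,"tz":0.2,"yaw":0,"claw":0},{"tx":0,"ty":0,"tz":0.2,"yaw":0,"claw":0},{"tx":0.5,"ty":0.04,"tz":0,"yaw":0,"claw":0},{"tx":0.5,"ty":0.04,"tz":0,"yaw":0,"claw":0},{"tx":0,"ty":0,"tz":-0.1,"yaw":0,"claw":0},{"tx":0,"ty":0,"tz":-0.1,"yaw":0,"claw":0},{"tx":0,"ty":0,"tz":-0.05,"yaw":0,"claw":0},{"tx":0,"ty":0,"tz":-0.05,"yaw":0,"claw":0},{"tx":0,"ty":0,"tz":-0.05,"yaw":0,"claw":0},{"tx":0,"ty":0,"tz":-0.03,"yaw":0,"claw":0},{"tx":0,"ty":0,"tz":-0.02,"yaw":0,"claw":0},{"tx":0,"ty":0,"tz":0,"yaw":0,"claw":0}]}}

```text
time_s: 8.3
position: [0.5624, -0.082, 0.1369]
tool_rot: [[0.996, 0.084, 0.001], [0.084, -0.996, -0.0], [0.001, 0.0, -1.0]]
ft_force: [-0.5, 1.4, 7.1]
grip_width: 0.0
gripper_force: 3.5
```

Emit:
{"method": "servo_tool", "body": {"steps": [{"tx":-0.1,"ty":-0.01,"tz":0,"yaw":0,"claw":0},{"tx":-0.1,"ty":-0.01,"tz":0,"yaw":0,"claw":0},{"tx":-0.1,"ty":-0.01,"tz":0,"yaw":0,"claw":0},{"tx":-0.1,"ty":-0.01,"tz":0,"yaw":0,"claw":0},{"tx":-0.1,"ty":-0.01,"tz":0,"yaw":0,"claw":0},{"tx":-0.1,"ty":-0.01,"tz":0,"yaw":0,"claw":0},{"tx":-0.1,"ty":0,"tz":0,"yaw":0,"claw":0},{"tx":0,"ty":0,"tz":0,"yaw":0,"claw":0},{"tx":0,"ty":0,"tz":0,"yaw":0,"claw":0}]}}

```text
time_s: 9.2
position: [0.5558, -0.0826, 0.1369]
tool_rot: [[0.996, 0.084, 0.003], [0.084, -0.996, -0.0], [0.003, 0.001, -1.0]]
ft_force: [0.7, 1.0, 5.8]
grip_width: 0.0
gripper_force: 2.9
```

Next is the left wheel: lift, cross over, and touch down at about (0.545,−0.0155).

Emit:
{"method": "servo_tool", "body": {"steps": [{"tx":0,"ty":0,"tz":0.2,"yaw":0,"claw":0},{"tx":0,"ty":0,"tz":0.8,"yaw":0,"claw":0},{"tx":0,"ty":0,"tz":1,"yaw":0,"claw":0},{"tx":-0.25,"ty":1.7,"tz":0,"yaw":0,"claw":0},{"tx":-0.25,"ty":1.7,"tz":0,"yaw":0,"claw":0},{"tx":-0.25,"ty":1.7,"tz":0,"yaw":0,"claw":0},{"tx":-0.3,"ty":1.6,"tz":0,"yaw":0,"claw":0},{"tx":0,"ty":0,"tz":-1,"yaw":0,"claw":0},{"tx":0,"ty":0,"tz":-0.5,"yaw":0,"claw":0},{"tx":0,"ty":0,"tz":-0.1,"yaw":0,"claw":0},{"tx":0,"ty":0,"tz":-0.1,"yaw":0,"claw":0},{"tx":0,"ty":0,"tz":-0.1,"yaw":0,"claw":0},{"tx":0,"ty":0,"tz":-0.05,"yaw":0,"claw":0},{"tx":0,"ty":0,"tz":-0.05,"yaw":0,"claw":0},{"tx":0,"ty":0,"tz":-0.03,"yaw":0,"claw":0},{"tx":0,"ty":0,"tz":0,"yaw":0,"claw":0}]}}

```text
time_s: 10.8
position: [0.5447, -0.0158, 0.137]
tool_rot: [[0.997, 0.084, 0.0], [0.084, -0.997, -0.0], [0.0, 0.0, -1.0]]
ft_force: [-0.4, -1.0, 1.5]
grip_width: 0.0
gripper_force: 1.0
```

Emit:
{"method": "servo_tool", "body": {"steps": [{"tx":0,"ty":0,"tz":-0.03,"yaw":0,"claw":0},{"tx":0,"ty":0,"tz":-0.03,"yaw":0,"claw":0},{"tx":0,"ty":0,"tz":-0.01,"yaw":0,"claw":0},{"tx":0,"ty":0,"tz":0,"yaw":0,"claw":0}]}}

```text
time_s: 11.2
position: [0.5449, -0.0158, 0.1368]
tool_rot: [[0.996, 0.084, 0.001], [0.084, -0.996, -0.0], [0.001, 0.001, -1.0]]
ft_force: [-1.0, -0.8, 7.2]
grip_width: -0.0003
gripper_force: 3.7
```

Emit:
{"method": "servo_tool", "body": {"steps": [{"tx":0.1,"ty":0.01,"tz":0,"yaw":0,"claw":0},{"tx":0.1,"ty":0.01,"tz":0,"yaw":0,"claw":0},{"tx":0.1,"ty":0.01,"tz":0,"yaw":0,"claw":0},{"tx":0.1,"ty":0.01,"tz":0,"yaw":0,"claw":0},{"tx":0.1,"ty":0.01,"tz":0,"yaw":0,"claw":0},{"tx":0.1,"ty":0,"tz":0,"yaw":0,"claw":0},{"tx":0.1,"ty":0.01,"tz":0,"yaw":0,"claw":0},{"tx":0.1,"ty":0.01,"tz":0,"yaw":0,"claw":0},{"tx":0.1,"ty":0.01,"tz":0,"yaw":0,"claw":0},{"tx":0.1,"ty":0.01,"tz":0,"yaw":0,"claw":0},{"tx":0.1,"ty":0.01,"tz":0,"yaw":0,"claw":0},{"tx":0.1,"ty":0,"tz":0,"yaw":0,"claw":0},{"tx":0.1,"ty":0.01,"tz":0,"yaw":0,"claw":0},{"tx":0.1,"ty":0.01,"tz":0,"yaw":0,"claw":0},{"tx":0.1,"ty":0.01,"tz":0,"yaw":0,"claw":0},{"tx":0,"ty":0,"tz":0,"yaw":0,"claw":0}]}}

```text
time_s: 12.8
position: [0.5601, -0.0145, 0.1369]
tool_rot: [[0.996, 0.084, 0.002], [0.084, -0.996, -0.001], [0.002, 0.001, -1.0]]
ft_force: [-1.1, -0.1, 7.2]
grip_width: -0.0
gripper_force: 3.6
```

Rolled about 15.2 mm. I'll lift, go back 15 mm, and press again.

Emit:
{"method": "servo_tool", "body": {"steps": [{"tx":0,"ty":0,"tz":0.2,"yaw":0,"claw":0},{"tx":0,"ty":0,"tz":0.2,"yaw":0,"claw":0},{"tx":-0.5,"ty":-0.04,"tz":0,"yaw":0,"claw":0},{"tx":-0.5,"ty":-0.04,"tz":0,"yaw":0,"claw":0},{"tx":-0.5,"ty":-0.04,"tz":0,"yaw":0,"claw":0},{"tx":0,"ty":0,"tz":-0.1,"yaw":0,"claw":0},{"tx":0,"ty":0,"tz":-0.1,"yaw":0,"claw":0},{"tx":0,"ty":0,"tz":-0.05,"yaw":0,"claw":0},{"tx":0,"ty":0,"tz":-0.05,"yaw":0,"claw":0},{"tx":0,"ty":0,"tz":-0.05,"yaw":0,"claw":0},{"tx":0,"ty":0,"tz":-0.03,"yaw":0,"claw":0},{"tx":0,"ty":0,"tz":-0.02,"yaw":0,"claw":0},{"tx":0,"ty":0,"tz":0,"yaw":0,"claw":0}]}}

```text
time_s: 14.1
position: [0.545, -0.0155, 0.1368]
tool_rot: [[0.996, 0.084, 0.001], [0.084, -0.996, -0.0], [0.001, 0.0, -1.0]]
ft_force: [-1.7, -0.2, 6.9]
grip_width: -0.0003
gripper_force: 3.6
```

Emit:
{"method": "servo_tool", "body": {"steps": [{"tx":0.1,"ty":0.01,"tz":0,"yaw":0,"claw":0},{"tx":0.1,"ty":0.01,"tz":0,"yaw":0,"claw":0},{"tx":0.1,"ty":0.01,"tz":0,"yaw":0,"claw":0},{"tx":0.1,"ty":0.01,"tz":0,"yaw":0,"claw":0},{"tx":0.1,"ty":0.01,"tz":0,"yaw":0,"claw":0},{"tx":0.1,"ty":0,"tz":0,"yaw":0,"claw":0},{"tx":0.1,"ty":0.01,"tz":0,"yaw":0,"claw":0},{"tx":0.1,"ty":0.01,"tz":0,"yaw":0,"claw":0},{"tx":0.1,"ty":0.01,"tz":0,"yaw":0,"claw":0},{"tx":0.1,"ty":0.01,"tz":0,"yaw":0,"claw":0},{"tx":0.1,"ty":0.01,"tz":0,"yaw":0,"claw":0},{"tx":0.1,"ty":0,"tz":0,"yaw":0,"claw":0},{"tx":0.1,"ty":0.01,"tz":0,"yaw":0,"claw":0},{"tx":0.1,"ty":0.01,"tz":0,"yaw":0,"claw":0},{"tx":0.1,"ty":0.01,"tz":0,"yaw":0,"claw":0},{"tx":0,"ty":0,"tz":0,"yaw":0,"claw":0}]}}

```text
time_s: 15.7
position: [0.5602, -0.0142, 0.1369]
tool_rot: [[0.996, 0.084, 0.002], [0.084, -0.996, -0.0], [0.002, 0.0, -1.0]]
ft_force: [-1.5, 0.4, 6.8]
grip_width: 0.0001
gripper_force: 3.5
```

Emit:
{"method": "servo_tool", "body": {"steps": [{"tx":0,"ty":0,"tz":0.3,"yaw":0,"claw":0},{"tx":0,"ty":0,"tz":2,"yaw":0,"claw":0},{"tx":0,"ty":0,"tz":3,"yaw":0,"claw":0},{"tx":0.1,"ty":-3.8,"tz":0,"yaw":0,"claw":0},{"tx":0.1,"ty":-3.8,"tz":0,"yaw":0,"claw":0},{"tx":0.1,"ty":-3.8,"tz":0,"yaw":0,"claw":0},{"tx":0.1,"ty":-3.8,"tz":0,"yaw":0,"claw":0},{"tx":0.1,"ty":-3.8,"tz":0,"yaw":0,"claw":0},{"tx":0.1,"ty":-3.8,"tz":0,"yaw":0,"claw":0},{"tx":0,"ty":0,"tz":0,"yaw":0,"claw":0}]}}

```text
time_s: 16.7
position: [0.5653, -0.2465, 0.1884]
tool_rot: [[0.997, 0.079, -0.0], [0.079, -0.997, -0.001], [-0.0, 0.001, -1.0]]
ft_force: [-0.1, 0.7, 0.0]
grip_width: -0.0001
gripper_force: 0.0
```

```bash
python3 unwrap.py pics/u2.png
```

```text
(572, 774, 3)
```

View pics/u2.png

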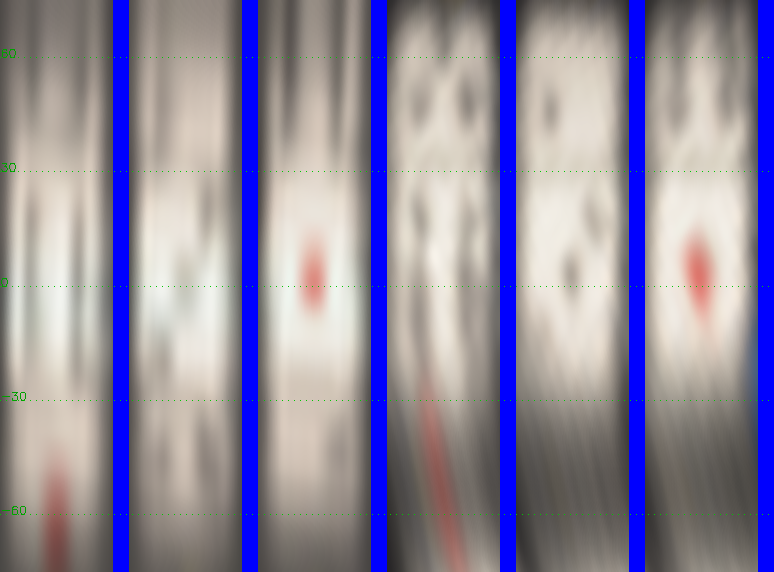

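Right's red pip is within about 2° of the index. Left shows 6 (two columns centred near 0–1°, 1 below at −60°). Middle is unchanged at 3. Next I'll lower the shut fingers outside the tab.

Emit:
{"method": "servo_tool", "body": {"steps": [{"tx":0.1,"ty":2.5,"tz":0,"yaw":0.3,"claw":0},{"tx":0.2,"ty":2.5,"tz":0,"yaw":0,"claw":0},{"tx":0.2,"ty":1.7,"tz":0,"yaw":0,"claw":0},{"tx":0,"ty":0,"tz":-2,"yaw":0,"claw":0},{"tx":0,"ty":0,"tz":-2,"yaw":0,"claw":0},{"tx":0,"ty":0,"tz":-1,"yaw":0,"claw":0},{"tx":0,"ty":0,"tz":-0.5,"yaw":0,"claw":0},{"tx":0,"ty":0,"tz":-0.4,"yaw":0,"claw":0},{"tx":0,"ty":0,"tz":0,"yaw":0,"claw":0},{"tx":0,"ty":0,"tz":0,"yaw":0,"claw":0}]}}

```text
time_s: 18.1
position: [0.5709, -0.1754, 0.1306]
tool_rot: [[0.996, 0.089, 0.001], [0.089, -0.996, -0.001], [0.001, 0.001, -1.0]]
ft_force: [-0.4, 0.5, -0.5]
grip_width: -0.0001
gripper_force: 0.0
```

Emit:
{"method": "servo_tool", "body": {"steps": [{"tx":-0.01,"ty":0.1,"tz":0,"yaw":0,"claw":0},{"tx":-0.01,"ty":0.1,"tz":0,"yaw":0,"claw":0},{"tx":-0.01,"ty":0.1,"tz":0,"yaw":0,"claw":0},{"tx":-0.01,"ty":0.1,"tz":0,"yaw":0,"claw":0},{"tx":-0.01,"ty":0.1,"tz":0,"yaw":0,"claw":0},{"tx":-0.01,"ty":0.1,"tz":0,"yaw":0,"claw":0},{"tx":0,"ty":0.1,"tz":0,"yaw":0,"claw":0},{"tx":-0.01,"ty":0.1,"tz":0,"yaw":0,"claw":0},{"tx":0,"ty":0,"tz":0,"yaw":0,"claw":0}]}}

```text
time_s: 19.0
position: [0.57, -0.1671, 0.13]
tool_rot: [[0.996, 0.089, -0.0], [0.089, -0.996, 0.0], [-0.0, -0.0, -1.0]]
ft_force: [-0.3, 0.5, -0.2]
grip_width: 0.0001
gripper_force: 0.0
```

Emit:
{"method": "servo_tool", "body": {"steps": [{"tx":-0.01,"ty":0.1,"tz":0,"yaw":0,"claw":0},{"tx":-0.01,"ty":0.1,"tz":0,"yaw":0,"claw":0},{"tx":-0.01,"ty":0.1,"tz":0,"yaw":0,"claw":0},{"tx":-0.01,"ty":0.1,"tz":0,"yaw":0,"claw":0},{"tx":-0.01,"ty":0.1,"tz":0,"yaw":0,"claw":0},{"tx":0,"ty":0,"tz":0,"yaw":0,"claw":0}]}}

```text
time_s: 19.6
position: [0.5695, -0.1621, 0.1301]
tool_rot: [[0.996, 0.089, 0.0], [0.089, -0.996, 0.0], [0.0, -0.0, -1.0]]
ft_force: [-0.3, -0.5, -0.4]
grip_width: 0.0002
gripper_force: 0.0
```

Emit:
{"method": "servo_tool", "body": {"steps": [{"tx":-0.01,"ty":0.1,"tz":0,"yaw":0,"claw":0},{"tx":-0.01,"ty":0.1,"tz":0,"yaw":0,"claw":0},{"tx":-0.01,"ty":0.1,"tz":0,"yaw":0,"claw":0},{"tx":0,"ty":0,"tz":0,"yaw":0,"claw":0}]}}

```text
time_s: 20.0
position: [0.5692, -0.1593, 0.13]
tool_rot: [[0.996, 0.089, 0.0], [0.089, -0.996, -0.0], [0.0, 0.0, -1.0]]
ft_force: [-0.2, -1.5, 0.1]
grip_width: 0.0004
gripper_force: 0.8
```

Contact at y≈−0.160. I'll push gently and check the force across the 3 mm fin point.

Emit:
{"method": "servo_tool", "body": {"steps": [{"tx":-0.01,"ty":0.05,"tz":0,"yaw":0,"claw":0},{"tx":0,"ty":0.05,"tz":0,"yaw":0,"claw":0},{"tx":-0.01,"ty":0.05,"tz":0,"yaw":0,"claw":0},{"tx":0,"ty":0.05,"tz":0,"yaw":0,"claw":0},{"tx":0,"ty":0,"tz":0,"yaw":0,"claw":0}]}}

```text
time_s: 20.5
position: [0.569, -0.1572, 0.1301]
tool_rot: [[0.996, 0.089, 0.0], [0.089, -0.996, 0.0], [0.0, -0.0, -1.0]]
ft_force: [0.3, -1.7, -0.5]
grip_width: 0.0001
gripper_force: 0.8
```

Emit:
{"method": "servo_tool", "body": {"steps": [{"tx":-0.01,"ty":0.05,"tz":0,"yaw":0,"claw":0},{"tx":0,"ty":0.05,"tz":0,"yaw":0,"claw":0},{"tx":0,"ty":0,"tz":0,"yaw":0,"claw":0}]}}

```text
time_s: 20.8
position: [0.5689, -0.1562, 0.13]
tool_rot: [[0.996, 0.089, 0.0], [0.089, -0.996, 0.0], [0.0, -0.0, -1.0]]
ft_force: [1.1, -1.5, -0.5]
grip_width: 0.0
gripper_force: 0.8
```

Emit:
{"method": "servo_tool", "body": {"steps": [{"tx":-0.01,"ty":0.05,"tz":0,"yaw":0,"claw":0},{"tx":0,"ty":0.05,"tz":0,"yaw":0,"claw":0},{"tx":0,"ty":0,"tz":0,"yaw":0,"claw":0}]}}

```text
time_s: 21.1
position: [0.5688, -0.1552, 0.13]
tool_rot: [[0.996, 0.089, 0.0], [0.089, -0.996, 0.0], [0.0, -0.0, -1.0]]
ft_force: [0.9, -2.0, -0.3]
grip_width: -0.0003
gripper_force: 0.8
```

Emit:
{"method": "servo_tool", "body": {"steps": [{"tx":-0.01,"ty":0.05,"tz":0,"yaw":0,"claw":0},{"tx":0,"ty":0.05,"tz":0,"yaw":0,"claw":0},{"tx":-0.01,"ty":0.05,"tz":0,"yaw":0,"claw":0},{"tx":0,"ty":0.05,"tz":0,"yaw":0,"claw":0},{"tx":0,"ty":0,"tz":0,"yaw":0,"claw":0}]}}

```text
time_s: 21.6
position: [0.5686, -0.1531, 0.13]
tool_rot: [[0.996, 0.089, 0.0], [0.089, -0.996, 0.0], [0.0, -0.0, -1.0]]
ft_force: [1.0, -1.3, 0.5]
grip_width: -0.0001
gripper_force: 0.8
```

Emit:
{"method": "servo_tool", "body": {"steps": [{"tx":-0.01,"ty":0.05,"tz":0,"yaw":0,"claw":0},{"tx":0,"ty":0.05,"tz":0,"yaw":0,"claw":0},{"tx":-0.01,"ty":0.05,"tz":0,"yaw":0,"claw":0},{"tx":0,"ty":0.05,"tz":0,"yaw":0,"claw":0},{"tx":0,"ty":0,"tz":0,"yaw":0,"claw":0}]}}

```text
time_s: 22.1
position: [0.5683, -0.1511, 0.13]
tool_rot: [[0.996, 0.089, -0.0], [0.089, -0.996, 0.0], [-0.0, -0.0, -1.0]]
ft_force: [1.4, -0.9, 0.1]
grip_width: -0.0001
gripper_force: 0.8
```

Emit:
{"method": "servo_tool", "body": {"steps": [{"tx":-0.01,"ty":0.05,"tz":0,"yaw":0,"claw":0},{"tx":0,"ty":0.05,"tz":0,"yaw":0,"claw":0},{"tx":-0.01,"ty":0.05,"tz":0,"yaw":0,"claw":0},{"tx":0,"ty":0.05,"tz":0,"yaw":0,"claw":0},{"tx":0,"ty":0,"tz":0,"yaw":0,"claw":0}]}}

```text
time_s: 22.6
position: [0.5681, -0.1492, 0.13]
tool_rot: [[0.996, 0.089, -0.0], [0.089, -0.996, 0.0], [0.0, -0.0, -1.0]]
ft_force: [2.0, -1.4, 0.3]
grip_width: -0.0
gripper_force: 0.8
```

Emit:
{"method": "servo_tool", "body": {"steps": [{"tx":-0.01,"ty":0.05,"tz":0,"yaw":0,"claw":0},{"tx":0,"ty":0.05,"tz":0,"yaw":0,"claw":0},{"tx":-0.01,"ty":0.05,"tz":0,"yaw":0,"claw":0},{"tx":0,"ty":0.05,"tz":0,"yaw":0,"claw":0},{"tx":0,"ty":0,"tz":0,"yaw":0,"claw":0}]}}

```text
time_s: 23.1
position: [0.5679, -0.1472, 0.13]
tool_rot: [[0.996, 0.089, -0.0], [0.089, -0.996, 0.0], [-0.0, -0.0, -1.0]]
ft_force: [0.8, -0.6, 0.0]
grip_width: -0.0
gripper_force: 0.8
```

Emit:
{"method": "servo_tool", "body": {"steps": [{"tx":-0.01,"ty":0.05,"tz":0,"yaw":0,"claw":0},{"tx":0,"ty":0.05,"tz":0,"yaw":0,"claw":0},{"tx":-0.01,"ty":0.05,"tz":0,"yaw":0,"claw":0},{"tx":0,"ty":0.05,"tz":0,"yaw":0,"claw":0},{"tx":-0.01,"ty":0.05,"tz":0,"yaw":0,"claw":0},{"tx":0,"ty":0.05,"tz":0,"yaw":0,"claw":0},{"tx":0,"ty":0,"tz":0,"yaw":0,"claw":0}]}}

```text
time_s: 23.8
position: [0.5676, -0.1441, 0.13]
tool_rot: [[0.996, 0.089, -0.0], [0.089, -0.996, 0.0], [-0.0, -0.0, -1.0]]
ft_force: [1.1, -1.5, -0.4]
grip_width: 0.0001
gripper_force: 0.8
```

Emit:
{"method": "servo_tool", "body": {"steps": [{"tx":0,"ty":0.05,"tz":0,"yaw":0,"claw":0},{"tx":-0.01,"ty":0.05,"tz":0,"yaw":0,"claw":0},{"tx":0,"ty":0,"tz":0,"yaw":0,"claw":0}]}}

```text
time_s: 24.1
position: [0.5675, -0.1432, 0.13]
tool_rot: [[0.996, 0.089, -0.0], [0.089, -0.996, 0.0], [-0.0, -0.0, -1.0]]
ft_force: [-0.1, -1.8, 0.9]
grip_width: -0.0001
gripper_force: 0.8
```

Emit:
{"method": "servo_tool", "body": {"steps": [{"tx":0,"ty":0.05,"tz":0,"yaw":0,"claw":0},{"tx":0,"ty":0,"tz":0,"yaw":0,"claw":0}]}}

```text
time_s: 24.3
position: [0.5675, -0.1427, 0.13]
tool_rot: [[0.996, 0.089, -0.0], [0.089, -0.996, 0.0], [-0.0, -0.0, -1.0]]
ft_force: [1.5, -1.6, -0.2]
grip_width: 0.0003
gripper_force: 0.9
```

Emit:
{"method": "servo_tool", "body": {"steps": [{"tx":0,"ty":0.05,"tz":0,"yaw":0,"claw":0},{"tx":0,"ty":0,"tz":0,"yaw":0,"claw":0}]}}

```text
time_s: 24.5
position: [0.5675, -0.1425, 0.13]
tool_rot: [[0.996, 0.089, -0.0], [0.089, -0.996, -0.0], [-0.0, 0.0, -1.0]]
ft_force: [0.1, -3.1, 0.7]
grip_width: -0.0004
gripper_force: 1.8
```

Emit:
{"method": "servo_tool", "body": {"steps": [{"tx":0,"ty":0.05,"tz":0,"yaw":0,"claw":0},{"tx":0,"ty":0,"tz":0,"yaw":0,"claw":0}]}}

```text
time_s: 24.7
position: [0.5675, -0.1424, 0.1301]
tool_rot: [[0.996, 0.089, 0.0], [0.089, -0.996, -0.001], [-0.0, 0.001, -1.0]]
ft_force: [0.6, -5.7, -0.2]
grip_width: -0.0003
gripper_force: 3.0
```

Emit:
{"method": "servo_tool", "body": {"steps": [{"tx":0,"ty":0.04,"tz":0,"yaw":0,"claw":0},{"tx":0,"ty":0,"tz":0,"yaw":0,"claw":0}]}}

```text
time_s: 24.9
position: [0.5675, -0.1423, 0.1301]
tool_rot: [[0.996, 0.089, 0.0], [0.089, -0.996, -0.002], [-0.0, 0.002, -1.0]]
ft_force: [0.2, -6.8, 0.6]
grip_width: 0.0003
gripper_force: 3.8
```

The stop was reached after about 18 mm, with the force rising to 6.8 N. I'll back off along −y, lift, and take a last look.

Emit:
{"method": "servo_tool", "body": {"steps": [{"tx":0,"ty":-0.1,"tz":0,"yaw":0,"claw":0},{"tx":0,"ty":-0.4,"tz":0,"yaw":0,"claw":0},{"tx":0.1,"ty":-1,"tz":0,"yaw":0,"claw":0},{"tx":0.1,"ty":-1,"tz":0,"yaw":0,"claw":0},{"tx":0,"ty":0,"tz":2,"yaw":0,"claw":0},{"tx":0,"ty":0,"tz":4,"yaw":0,"claw":0},{"tx":0,"ty":-3,"tz":2,"yaw":0,"claw":0},{"tx":0,"ty":-3,"tz":0,"yaw":0,"claw":0},{"tx":0,"ty":-2,"tz":0,"yaw":0,"claw":0},{"tx":0,"ty":0,"tz":0,"yaw":0,"claw":0},{"tx":0,"ty":0,"tz":0,"yaw":0,"claw":0}]}}

```text
time_s: 26.0
position: [0.5693, -0.2464, 0.2091]
tool_rot: [[0.996, 0.088, -0.001], [0.088, -0.996, 0.001], [-0.001, -0.002, -1.0]]
ft_force: [1.0, -0.1, -0.1]
grip_width: 0.0
gripper_force: 0.0
```

```bash
python3 - <<'E'
from h import *
s=env.get_image("scene")[0][165:220,262:335,::-1]; t=env.get_image("top")[0][175:223,300:380,::-1]
r=lambda i:cv2.resize(i,(395,300),interpolation=cv2.INTER_CUBIC)
cv2.imwrite("pics/end.png",np.hstack([r(s),r(t)]))
E
```

```text
(no output)
```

View pics/end.png

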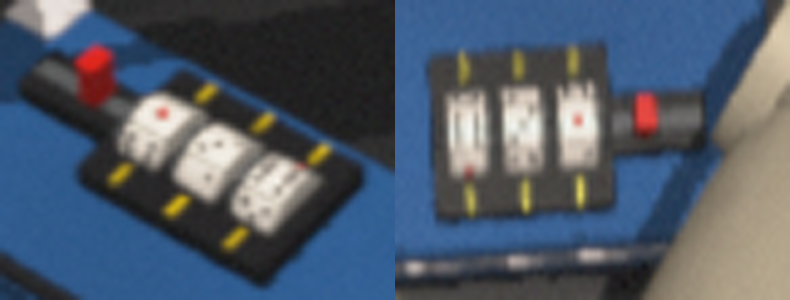

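The wheels read 6-3-1, and the tab (scene crop (95,75), top crop (646,113)) has moved in to the wheels. The arm is clear, so I'll hand in.

```bash
python3 -c "
from rig import env
print(env.close_job())"
```

```text
the job is handed in; nothing more can be done
None
```

The lock reads 6-3-1, the bolt was pushed about 18 mm until it met its stop at about 7 N, the arm is clear of everything, and the job was handed in at about 26 s (no verdict was returned).

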